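# Open the air screwdriver for clutch service

## Task

The air screwdriver clamped nose-up in the service stand is due for a clutch service. Shut off its air at the red lever valve first, then unscrew the nose housing - it has a left-hand thread, so it loosens clockwise seen from the nose end; never force it the wrong way or wrench it off its thread - and stand it gently, open skirt down, in the empty half of the blue parts tray. Leave everything else where it is.

Things in the scene. Friction and masses are not known exactly. Their poses are not given: they have to be found in the camera images.
- stand: grey steel service stand, fixed. Origin on the table. Base plate 205 x 240 x 10 mm (x -100..+105, y -140..+100 from the origin). Its front (-x) faces the robot at yaw 0; z up. A round pressure gauge (top 110 mm above the table) stands between valve and screwdriver tail
- driver: the air screwdriver, clamped in the stand, fixed, 43 mm across, body 140 mm long below its shoulder. Origin: centre of the shoulder, where the nose's skirt bears when home. z: the screwdriver's axis, up out of the nose, leaning 28 degrees from vertical towards the stand's -x. Dark clamp block 62 x 82 mm, 65 to 105 mm below the shoulder. Inside the nose: spigot 28 mm high, 33 mm across; spindle 11 mm across up to 43 mm
- nose_mid (a point): centre (half-way along) of the nose housing, a loose hollow aluminium part of about 0.16 kg, 76 mm long: a straight round skirt 44 mm across from its open lower end up to 48 mm, with shallow ribs (grip here), then tapering to 29 mm across at the bit-hole end. z along its axis, to the small end. Starts screwed home, 38 mm up the axis from driver's origin
- nose: the same nose housing; origin: centre of its open lower end. Coarse left-hand thread, lead 24 mm a turn: clockwise seen from the nose end raises it 3.8 mm per rad, O-ring drag about 0.2 to 0.5 N m over the first 60 degrees; after about 130 degrees (2.25 rad), 8.5 mm up, it is free: then draw it 45 mm straight along the axis, off the spindle. Anticlockwise only jams it on the shoulder
- valve (a joint): red lever of the brass ball valve, rad: 0 open (lever along the pipe, pointing to the stand's -y), 1.57 shut (lever pointing to the stand's -x). It closes clockwise seen from above, about a vertical axis; friction torque about 0.25 N m; it stays where it is left
- valve_grip (a point): centre of the red grip of the valve lever, 62 mm from its pivot; the grip is 64 mm long, 18 mm wide, 12 mm thick, 90 mm above the table; y axis along the lever, pointing back to the pivot. The inlet pipe (top 59 mm above the table) runs beneath it when open
- valve_pivot (a point): point on the valve lever's vertical pivot axis at lever height (its axes are the stand's)
- tray_spot (a point): centre of the floor of the tray's empty half; this floor lies 4 mm above the table and measures 182 mm (x) by 109 mm (y); axes of the tray
- tray: blue plastic parts tray, fixed, 190 (x) x 230 (y) x 32 mm high, walls 4 mm, split by one wall across its middle into a -y half holding clutch parts and an empty +y half. Origin: underside centre
- clutch_cup: steel clutch cup, 34 mm across, 34 mm high, in the tray's other half: leave alone (origin underside centre)
- spare_nose: short dark nose housing 44 mm across, 56 mm high, in the tray's other half: leave alone (origin underside centre)
- housing_a: black module housing with open top, 136 x 74 x 42 mm, leave alone (origin underside centre)
- housing_b: black module housing filled with potting, 136 x 74 x 42 mm, leave alone (origin underside centre)
- jug: black mixing jug, 104 mm across, 135 mm high, leave alone (origin underside centre)
- resin_can: resin can, 96 mm across, 150 mm high, leave alone (origin underside centre)
- spanner: steel spanner 170 mm long lying on the table, leave alone
- scoop_cup: white measuring cup, 84 mm across, 70 mm high, leave alone (origin underside centre)
Things that resemble listed ones, but are neither listed nor needed, are in the scene too. Leave any pink look-alike of the nose alone.

How it is judged (in metres and radians):
On the way, in this order (a step that is already met when the one before it is completed fails the run):
1. the air valve is shut while the nose housing is still screwed home (value of joint valve above 1.4 rad and z of nose_mid in the frame of driver below 0.041 m), for 0.2 s.
2. the nose housing has been unscrewed up its thread, still on the screwdriver's axis (value of joint valve above 1.4 rad and z of nose_mid in the frame of driver between 0.044 and 0.085 m and angle between the z axis of driver and the z axis of nose_mid, either way round below 0.2 rad), for 0.1 s.
3. the nose housing is off and clear of the screwdriver (distance between nose_mid and driver above 0.1 m), for 0.1 s.
At the end, for the whole second after the job is handed in: The valve lever is shut (1.4 rad or more of 1.57) and the nose housing stands at rest on the floor of the tray's empty half, open skirt down, upright within 7 degrees, wholly inside that half (value of joint valve above 1.4 rad and angle between nose_mid's own z axis and vertical below 0.12 rad and x of nose_mid in the frame of tray_spot between -0.075 and 0.075 m and y of nose_mid in the frame of tray_spot between -0.045 and 0.045 m and z of nose_mid in the frame of tray_spot below 0.043 m and linear speed of nose below 0.02 m/s); the robot touches nothing.
It fails at once if the nose housing forced against its thread (over 160 N between it and the stand) (contact force between nose and stand above 160 N).
It fails at once if the nose housing dropped or banged into the tray (over 45 N on the tray, or still faster than 0.6 m/s within 20 mm of its floor) (contact force between nose and tray above 45 N or (horizontal distance between nose_mid and tray_spot below 0.1 m and z of nose_mid in the frame of tray_spot below 0.058 m and linear speed of nose above 0.6 m/s)).
It fails at once if a bystander moved more than 25 mm (distance of any of clutch_cup, spare_nose, housing_a, housing_b, jug, resin_can, spanner, scoop_cup from where it was at the start of the episode above 0.025 m).
It also fails if it takes over 67 s, if anything falls off the work surface, if the arm or the gripper's body presses on something with over 40 N, if the wrist force passes 120 N, or if a joint passes its speed limit or range.

## Robot

A 7-joint arm with a two-finger parallel gripper is mounted at the origin on the work surface. World frame = base frame: x ahead of the robot, y to its left, z up, the work surface at z = 0. Lengths are in m, angles in degrees, forces in N, time in s.
With the tool pointing down it reaches from about 0.35 to 0.9 m from the base axis. Payload 7.2 kg.
Tool frame: the origin (TCP) lies on the centre line of the jaws, within the pads' length; the fingertips stand 19 mm ahead of it and the grasp point (between the pads) is the TCP; z points along the fingers, x is the direction in which the jaws open and shut, and the axes are right-handed (so a half turn about z gives the same grasp; the last joint's range is limited). The gripper opens to 85 mm and grips with 20 to 120 N. Pads are 22 mm wide; open, the fingers measure 114 mm over their backs; the gripper's body (76 mm by 85 mm) begins 54 mm behind the grasp point. The pads swing forward as they close: fully open they stand 13 mm farther back than shut.
Start: joints at [67.082, 23.554, -0.728, 91.456, 0.321, 64.991, -4.71], TCP at [0.204, -0.591, 0.25] pointing down, gripper open.
Joint ranges: [-169.25, 169.25], [-16.82, 113.86], [-84.01, 82.57], [7.8, 145.47], [-59.2, 239.2], [7.22, 106.19], [-163.78, 163.78]. Speed limits (degrees/s): [136.94, 136.94, 172.46, 172.46, 180, 180, 180].

## Interface

Orientations are given as [roll, pitch, yaw] about the fixed x, y, z axes, in that order (R = Rz(yaw) Ry(pitch) Rx(roll)).
In Python, from bench import monitor, capture, calibration, order gives the robot as it stands. The module is installed in compiled form; this text tells all that it offers.
- The arm moves only by the tool move_arm, never from a script. Its argument "deltas" is a list of rows, each a list of 7 numbers: the shift along the tool's x, y, z each as a share of 0.3 m, from -1 to 1, then the turn, a rotation vector about the tool's x, y, z each as a share of pi rad, from -1 to 1, then the gripper's target within -1 to 1 (shut at 1, half-way at 0, fully open at -1). A call has 1 to 20 rows; each row is the pose to reach, as a shift and turn from the pose commanded when the call began, along the tool's axes at that moment, turning the shorter way round; what a row does not reach only later rows make up. A row lasts 1/10 s, in which the tool goes at most 50 mm and 8.59 degrees, less where a joint would pass 70% of its speed; a pose out of reach is approached as far as the arm can. A call with a number of a shift or a turn outside -1 to 1 is refused whole. A call with a gripper value outside its range is refused whole. The fingers move at their own pace and stop on an object; the grip force is fixed at half the most. Time passes only in rows, so rows that repeat a pose let the fingers close. It gives the time, the measured TCP pose, the force and the opening at its end, in the units of the state.
- monitor.read_state(): the state, without advancing time (a new reading comes with each control period).
- capture(name): name is "side" or "top"; returns (picture, depth): 420x560x3 uint8, red, green, blue; 420x560 float32, m along the optical axis (not along the pixel's ray), 0 where there is no reading.
- calibration(name): a dict with "intrinsics" (3x3 intrinsics, pixels), "pose" (4x4, takes a point from camera to world coordinates). Camera axes: x right, y down, z forward; pixel columns grow to the right and rows downward; lengths in m; the calibration is good to about 2 mm. A picture is of the moment at which its call begins. calibration takes no time and is no camera call.
- order.close_job(): hands the job in, once; it reports no verdict.
The state is a dict: "t": time; "qpos": joint angles; "joint_vel": joint speeds; "tau": joint torques, N m; "tool_pos": TCP position; "tool_rot": TCP orientation; "force": force on the tool from outside, world axes, zero at the start; "ft_torque": the same for the moment, N m; "finger_gap": opening from 0.0 (shut) to 1.0 (fully open).
Only numpy, scipy, OpenCV 4.12 (cv2) and the standard library are available. Lean on these libraries where they do the work, as an engineer would, in place of code of your own. Each camera call takes 0.05 s, during which the arm holds its last target. There are 200 camera calls.

## Working session

There is one attempt and no reset: what is moved stays moved. The work goes in short steps, Python scripts to look and compute and a tool call to move; the robot and the scene stay as the last step left them, time stands still between calls to the robot, and variables do not carry over. Pictures are saved under pics/ and viewed, about 8 in all and at most 12, crops included, and the job is handed in when it is done.

Besides the shell and the picture viewer there is one more tool, called after "Call:" by a JSON object that holds its "api" and its "payload". move_arm: Moves the arm, as the interface text tells. Shift numbers are shares of 0.3 m and turn numbers shares of pi rad, none past 1 either way. Its arguments: {"type":"object","properties":{"deltas":{"type":"array","items":{"type":"array","items":{"type":"number"}}}},"required":["deltas"]}

```bash
mkdir -p pics; ls; python3 - <<'E'
from bench import monitor,capture,calibration
import cv2,numpy as np
print(monitor.read_state())
for n in("side","top"):
    c=calibration(n);print(n,np.round(c["intrinsics"],1).tolist(),np.round(c["pose"],4).tolist())
    p,d=capture(n);np.savez(f"pics/{n}0.npz",p=p,d=d);cv2.imwrite(f"pics/{n}0.png",cv2.resize(p[:,:,::-1],(800,600),interpolation=cv2.INTER_CUBIC))
    print((d>0).mean(),d[d>0].min(),d.max())
E
```

```text
pics
{'t': 0.0, 'qpos': array([67.08141107, 23.59936767, -0.72933972, 91.5053706 ,  0.32093583,
       64.99051416, -4.71015157]), 'joint_vel': array([ 0.03150241, -0.03368973,  0.09567785, -0.00792747, -0.1468149 ,
       -0.03958484,  0.14749118]), 'tau': array([-7.92334486e-04, -6.00625920e+01,  6.82010483e-01, -2.99411899e+01,
        1.38222228e-02,  1.07434878e-02, -8.31056695e-06]), 'tool_pos': array([ 0.20340877, -0.59046766,  0.24945058]), 'tool_rot': array([ 1.79993696e+02,  9.29973387e-02, -7.09870623e+01]), 'force': array([-0.26150287,  0.4062598 ,  0.44467063]), 'ft_torque': array([0.03441222, 0.02708182, 0.00362277]), 'finger_gap': 1.0005122460146811}
side [[379.9, 0.0, 280.9], [0.0, 379.9, 209.8], [0.0, 0.0, 1.0]] [[-0.9996, -0.0172, 0.0201, 0.5354], [-0.0264, 0.7026, -0.7111, 0.7322], [-0.0019, -0.7114, -0.7028, 0.8501], [0.0, 0.0, 0.0, 1.0]]
0.9959311224489796 0.59926724 3.4160058
top [[529.9, 0.0, 281.6], [0.0, 529.9, 216.3], [0.0, 0.0, 1.0]] [[0.0232, -0.9947, 0.0999, 0.4244], [-0.9996, -0.0244, -0.0113, 0.0238], [0.0137, -0.0996, -0.9949, 1.5658], [0.0, 0.0, 0.0, 1.0]]
0.9958971088435374 0.8785159 2.467523
```

View pics/side0.png

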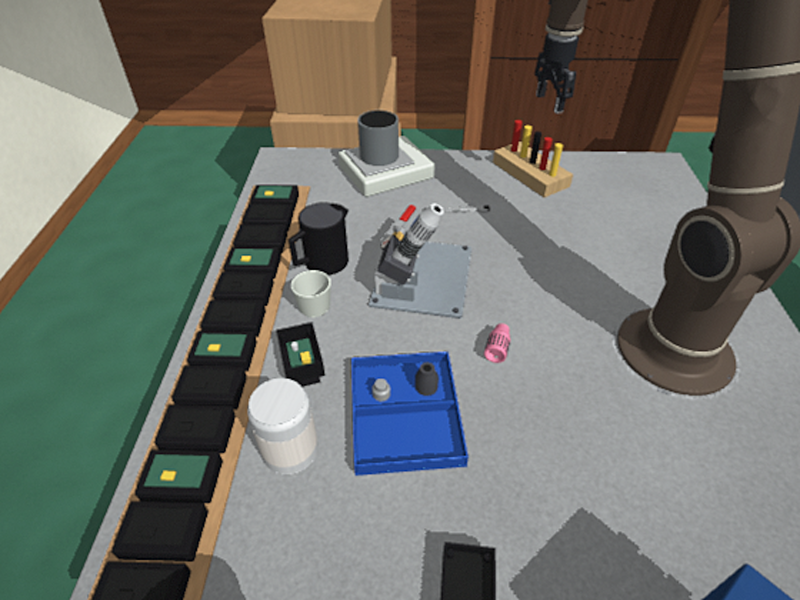

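View pics/top0.png

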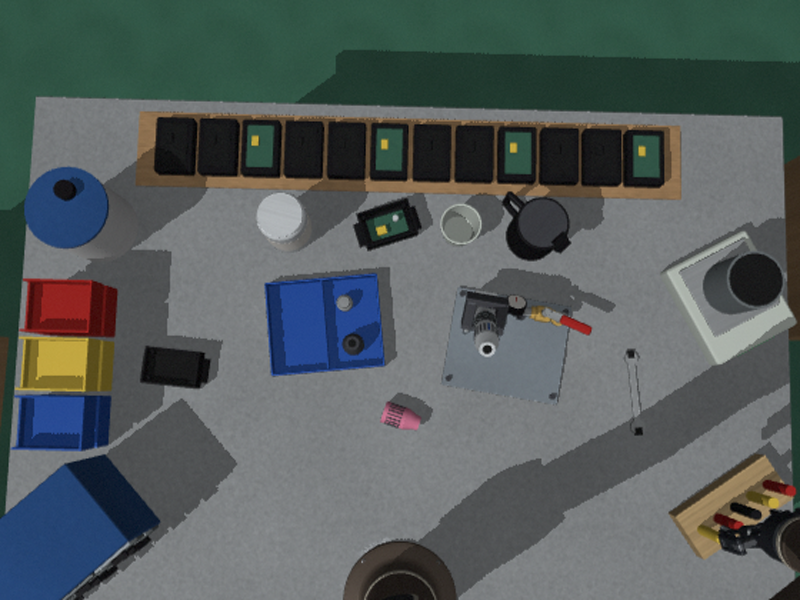

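The top view shows the stand at about (505,345), the red lever at (575,325), the nose tip at (487,350), the tray at (325,325) with its empty half on the left, and the pink decoy at (400,415). In the side view the nose is at about (428,225).

```bash
cat > h.py <<'E'
import numpy as np,cv2
from bench import calibration
from scipy.spatial.transform import Rotation as R
def load(n,k=0):
    z=np.load(f"pics/{n}{k}.npz");return z["p"],z["d"]
def cloud(n,d):
    c=calibration(n);K=c["intrinsics"];T=c["pose"];v,u=np.mgrid[:d.shape[0],:d.shape[1]]
    P=np.stack([(u-K[0,2])/K[0,0]*d,(v-K[1,2])/K[1,1]*d,d],-1)
    return P@T[:3,:3].T+T[:3,3]
def proj(n,X):
    c=calibration(n);K=c["intrinsics"];T=c["pose"];q=(np.asarray(X)-T[:3,3])@T[:3,:3];return (q@K.T)[...,:2]/q[...,2:]
E
python3 - <<'E'
from h import *
for n,(u0,v0,w,h) in dict(top=(300,190,130,100),side=(250,130,90,100)).items():
    p,d=load(n);cr=cv2.resize(p[v0:v0+h,u0:u0+w,::-1],None,fx=6,fy=6,interpolation=cv2.INTER_CUBIC);cv2.imwrite(f"pics/{n}0c.png",cr)
    X=cloud(n,d);hsv=cv2.cvtColor(p,cv2.COLOR_RGB2HSV)
    red=((hsv[...,0]<6)|(hsv[...,0]>174))&(hsv[...,1]>150)&(hsv[...,2]>70)
    m=np.zeros_like(red);m[v0:v0+h,u0:u0+w]=1;m&=red&(d>0)
    Q=X[m];print(n,m.sum(),"red mean",Q.mean(0).round(4),Q.min(0).round(3),Q.max(0).round(3))
    c=Q[:,:2]-Q[:,:2].mean(0);print("dir",np.linalg.svd(c,full_matrices=0)[2][0],np.ptp(c@np.linalg.svd(c,full_matrices=0)[2][0]))
    # blue tray
    b=(hsv[...,0]>105)&(hsv[...,0]<130)&(hsv[...,1]>150)&(d>0)&(X[...,2]<.06)&(X[...,2]>-.02)&(X[...,0]>.35)&(X[...,0]<.75)&(abs(X[...,1])<.45)
    B=X[b];rim=B[B[:,2]>.027];print("tray",len(B),len(rim),cv2.minAreaRect(rim[:,:2].astype(np.float32)),np.percentile(B[:,2],[5,50,95]))
    # stand plate
    s=(X[...,2]>.006)&(X[...,2]<.014)&(X[...,0]>.35)&(X[...,0]<.75)&(X[...,1]<-.05)&(X[...,1]>-.45)
    s=cv2.morphologyEx(s.astype(np.uint8),cv2.MORPH_OPEN,np.ones((3,3)))>0
    print("plate",s.sum(),cv2.minAreaRect(X[s][:,:2].astype(np.float32)),X[s].min(0),X[s].max(0))
E
```

```text
top 132 red mean [ 0.5504 -0.3314  0.0962] [ 0.534 -0.362  0.086] [ 0.567 -0.301  0.104]
dir [0.37182404 0.92830323] 0.06202578331992542
tray 4795 375 ((0.5451553463935852, 0.16492494940757751), (0.18898169696331024, 0.22862021625041962), 6.501205921173096) [-0.00184467  0.00444576  0.03038469]
plate 1068 ((0.49672144651412964, -0.20978663861751556), (0.23392829298973083, 0.17512249946594238), 79.73657989501953) [ 0.39820364 -0.33278589  0.00600068] [ 0.60267286 -0.08840204  0.01399655]
side 56 red mean [ 0.5504 -0.328   0.0924] [ 0.534 -0.476  0.001] [ 0.567 -0.296  0.101]
dir [-0.18392045 -0.98294113] 0.18100874359625277
tray 5492 626 ((0.5459625720977783, 0.16871365904808044), (0.1878705620765686, 0.23208720982074738), 6.429134368896484) [0.00284122 0.00603795 0.03180466]
plate 1754 ((0.5126873254776001, -0.20667803287506104), (0.24480150640010834, 0.20485293865203857), 80.60391998291016) [ 0.40094738 -0.32527298  0.00620178] [ 0.63131496 -0.06992818  0.0139926 ]
```

View pics/top0c.png

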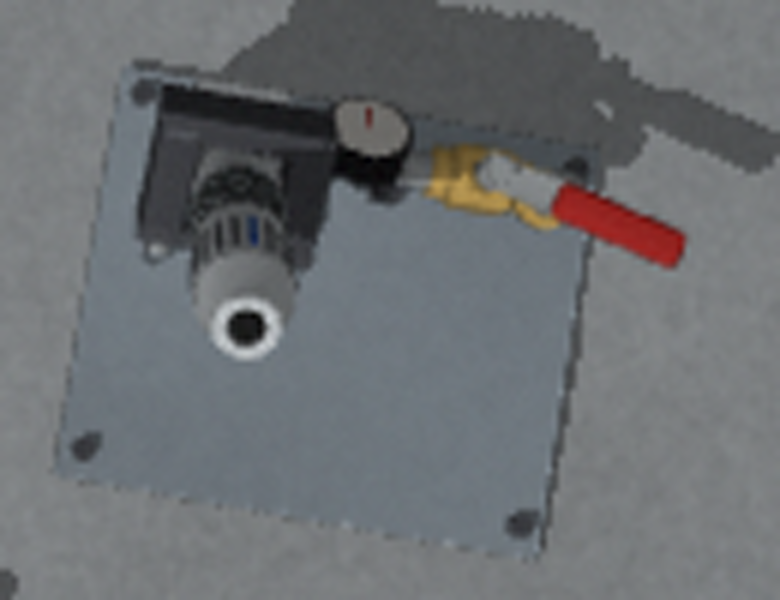

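View pics/side0c.png

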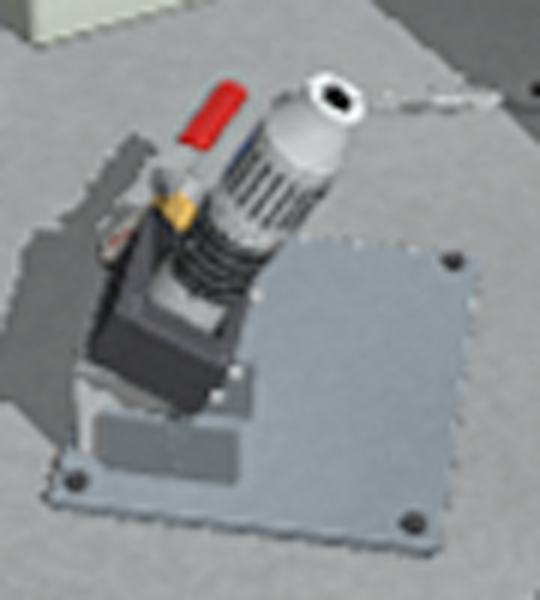

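The top crop puts the lever grip at (555..685, 190..260), the pivot near (490,170), the gauge at (372,130) and the nose tip ring at (247,328). The side crop has the tip ring at (337,97), with the ribbed skirt running down to about (235,225). The lever starts slightly off fully open. Next I'll fit the nose axis.

```bash
python3 - <<'E'
from h import *
from scipy.optimize import least_squares
def ray(n,u,v):
    c=calibration(n);K=c["intrinsics"];T=c["pose"];d=T[:3,:3]@np.array([(u-K[0,2])/K[0,0],(v-K[1,2])/K[1,1],1]);return T[:3,3],d/np.linalg.norm(d)
def tri(a,b):
    (p,d),(q,e)=ray("top",*a),ray("side",*b)
    s=np.linalg.lstsq(np.c_[d,-e],q-p,rcond=None)[0];A=p+s[0]*d;B=q+s[1]*e;return (A+B)/2,np.linalg.norm(A-B)
f=lambda c,o:((c[0]+.5)/6-.5+o[0],(c[1]+.5)/6-.5+o[1])
tip,e=tri(f((247,328),(300,190)),f((337,97),(250,130)));print("tip tri",tip.round(4),e)
g,e=tri(f((618,225),(300,190)),f((214,115),(250,130)));print("grip tri",g.round(4),e)
X=[];
for n in("top","side"):
    p,d=load(n);C=cloud(n,d)[d>0];print(n,'tip depth',cloud(n,d)[tuple(np.round(proj(n,tip)[::-1]).astype(int))])
    X.append(C)
th=np.radians(-9.2)
def run(Y,name):
    a0=np.array([-np.sin(np.radians(28))*np.cos(th),-np.sin(np.radians(28))*np.sin(th),np.cos(np.radians(28))])
    r=Y-tip;t=r@a0;rad=np.linalg.norm(r-np.outer(t,a0),axis=1)
    Q=Y[(t<-.034)&(t>-.074)&(rad<.035)]
    def res(x):
        a=np.array([x[2],x[3],1]);a/=np.linalg.norm(a);c=np.array([x[0],x[1],tip[2]-.04]);r=Q-c
        return np.linalg.norm(r-np.outer(r@a,a),axis=1)-.022
    s=least_squares(res,[tip[0]+.02,tip[1],a0[0]/a0[2],a0[1]/a0[2]],loss="soft_l1",f_scale=.002).x
    a=np.array([s[2],s[3],1]);a/=np.linalg.norm(a);c=np.array([s[0],s[1],tip[2]-.04])
    # fixed-axis fit
    s2=least_squares(lambda x:res([x[0],x[1],a0[0]/a0[2],a0[1]/a0[2]]),s[:2],loss="soft_l1",f_scale=.002).x
    c2=np.array([*s2,tip[2]-.04])
    print(name,len(Q),"axis",a.round(3),"lean",np.degrees(np.arccos(a[2])),"dir yaw",np.degrees(np.arctan2(-a[1],-a[0])),"axis@tip",(c+a*((tip-c)@a)).round(4),"fixed:",(c2+a0*((tip-c2)@a0)).round(4),"rms",np.sqrt((res([*s2,a0[0]/a0[2],a0[1]/a0[2]])**2).mean()))
run(X[0],"top");run(X[1],"side");run(np.vstack(X),"both")
# tip plane via depth: bright ring pts
E
```

```text
tip tri [ 0.491  -0.1414  0.2375] 0.00012461777212357592
grip tri [ 0.5504 -0.3327  0.09  ] 0.0004724603384774445
top tip depth [ 0.49144729 -0.14151173  0.24185361]
side tip depth [ 0.4904618  -0.13586851  0.24057512]
top 101 axis [-0.461  0.066  0.885] lean 27.774569477864237 dir yaw -8.099154484041124 axis@tip [ 0.4921 -0.1414  0.2381] fixed: [ 0.492  -0.1409  0.238 ] rms 0.0010835680865944742
side 181 axis [-0.467  0.083  0.88 ] lean 28.316518897981855 dir yaw -10.052425587300869 axis@tip [ 0.4938 -0.138   0.2387] fixed: [ 0.494  -0.1384  0.2388] rms 0.0012247914841151245
both 282 axis [-0.464  0.069  0.883] lean 27.963714621274576 dir yaw -8.415196453224521 axis@tip [ 0.4931 -0.1392  0.2384] fixed: [ 0.4931 -0.1389  0.2384] rms 0.0016512646537793119
```

```bash
cat >> h.py <<'E'
def pose(pos,rpy): return np.array(pos,float),R.from_euler("xyz",rpy,degrees=True)
def row(c,t):
    (p,A),(q,B)=c,t
    return np.r_[A.inv().apply(q-p)/.3,(A.inv()*B).as_rotvec()/np.pi].round(4).tolist()
def after(c,r):
    return c[0]+c[1].apply(np.array(r[:3])*.3),c[1]*R.from_rotvec(np.array(r[3:6])*np.pi)
E
python3 - <<'E'
from h import *
c=pose([.204,-.591,.25],[180,0,-71])
for z in(.2,.089):print(row(c,pose([.5504,-.332,z],[180,0,-21.8])))
E
```

```text
[-0.4404, -1.3728, 0.1667, 0.0, 0.0, -0.2733]
[-0.4404, -1.3728, 0.5367, 0.0, 0.0, -0.2733]
```

Call:
{"api": "move_arm", "payload": {"deltas": [[-0.22,-0.69,0.08,0,0,-0.137,-1],[-0.22,-0.69,0.08,0,0,-0.137,-1],[-0.22,-0.69,0.08,0,0,-0.137,-1],[-0.22,-0.69,0.08,0,0,-0.137,-1],[-0.22,-0.69,0.08,0,0,-0.137,-1],[-0.22,-0.69,0.08,0,0,-0.137,-1]]}}

```text
t: 0.7
tool_pos: [0.3812, -0.4576, 0.2255]
tool_rot: [-179.9, 0.1, -46.0]
force: [-0.6, 0.7, 0.7]
finger_gap: 1.001
```

```bash
python3 - <<'E'
from h import *
c=pose([.204,-.591,.25],[180,0,-71]);c=after(c,[-0.22,-0.69,0.08,0,0,-0.137])
print(c[0],c[1].as_euler("xyz",degrees=True))
for z in(.2,.089):print(row(c,pose([.5504,-.332,z],[180,0,-21.8])))
E
```

```text
[ 0.37823485 -0.46120317  0.226     ] [180.     0.   -46.34]
[0.0846, -0.7125, 0.0867, -0.0, 0.0, -0.1363]
[0.0846, -0.7125, 0.4567, -0.0, 0.0, -0.1363]
```

Call:
{"api": "move_arm", "payload": {"deltas": [[0.085,-0.712,0.087,0,0,-0.136,-1],[0.085,-0.712,0.087,0,0,-0.136,-1],[0.085,-0.712,0.087,0,0,-0.136,-1],[0.085,-0.712,0.087,0,0,-0.136,-1],[0.085,-0.712,0.087,0,0,-0.136,-1],[0.085,-0.712,0.087,0,0,-0.136,-1],[0.085,-0.712,0.087,0,0,-0.136,-1]]}}

```text
t: 1.4
tool_pos: [0.5485, -0.3337, 0.1998]
tool_rot: [179.9, 0.1, -21.9]
force: [-0.5, -0.0, 0.2]
finger_gap: 1.004
```

```bash
python3 - <<'E'
from h import *
from bench import monitor,capture
s=monitor.read_state();print(s)
for n in("side","top"):
    p,d=capture(n);np.savez(f"pics/{n}1.npz",p=p,d=d)
print(monitor.read_state()["tool_pos"],monitor.read_state()["tool_rot"])
a=cv2.resize(load("side",1)[0][110:210,240:360,::-1],None,fx=5,fy=5,interpolation=cv2.INTER_CUBIC)
cv2.imwrite("pics/side1c.png",a)
E
```

```text
{'t': 1.4, 'qpos': array([ 38.96476014,  28.89129713, -17.16924793,  91.22049385,
         9.44474375,  61.37900192,  -2.67493903]), 'joint_vel': array([ 1.36928619, -0.68896092,  0.85411741,  0.29535962,  0.05172027,
       -0.1520229 , -0.10376109]), 'tau': array([-2.41977543e+00, -6.36954975e+01, -5.28393030e+00, -2.87486333e+01,
       -1.98411997e-01, -7.52685964e-02, -5.38530573e-02]), 'tool_pos': array([ 0.54854951, -0.33368816,  0.19977157]), 'tool_rot': array([ 1.79920007e+02,  7.14251019e-02, -2.19370543e+01]), 'force': array([-0.51067153, -0.01090266,  0.17734543]), 'ft_torque': array([ 0.01002157,  0.04437856, -0.00877997]), 'finger_gap': 1.0044576126964666}
[ 0.54804737 -0.33456715  0.2002133 ] [ 1.79908023e+02  2.98586882e-02 -2.20480729e+01]
```

Call:
{"api": "move_arm", "payload": {"deltas": [[0,0,0.37,0,0,0,-1],[0,0,0.37,0,0,0,-1],[0,0,0.37,0,0,0,-1],[0,0,0.37,0,0,0,-1],[0,0,0.37,0,0,0,-1],[0,0,0.37,0,0,0,-1]]}}

```text
t: 2.1
tool_pos: [0.5513, -0.3332, 0.092]
tool_rot: [180.0, -0.2, -21.9]
force: [-0.8, 0.1, 0.1]
finger_gap: 0.999
```

```bash
python3 - <<'E'
from h import *
from bench import monitor,capture
s=monitor.read_state();print(s["tool_pos"],s["tool_rot"],s["force"])
p,d=capture("top");np.savez("pics/top2.npz",p=p,d=d)
q,d=capture("side");np.savez("pics/side2.npz",p=q,d=d)
a=cv2.resize(p[190:290,330:430,::-1],(400,400),interpolation=cv2.INTER_CUBIC);b=cv2.resize(q[100:200,240:340,::-1],(400,400),interpolation=cv2.INTER_CUBIC)
cv2.imwrite("pics/v2.png",np.hstack([a,b]))
E
```

```text
[ 0.55126589 -0.33315009  0.09204517] [179.96217021  -0.24312118 -21.88484468] [-0.82457825  0.05323623  0.14882516]
```

View pics/v2.png

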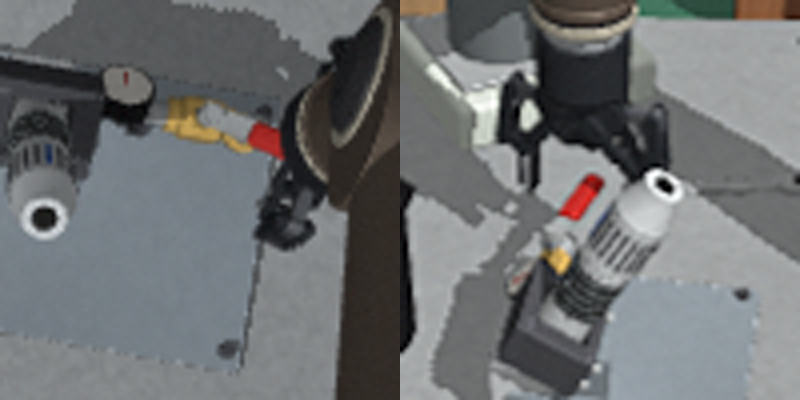

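The fingers straddle the red grip: in the left crop the lever runs between the jaws at (265,140), and in the right crop it is at (580,198). Closing.

Call:
{"api": "move_arm", "payload": {"deltas": [[0,0,0.01,0,0,0,1],[0,0,0.01,0,0,0,1],[0,0,0.01,0,0,0,1],[0,0,0.01,0,0,0,1],[0,0,0.01,0,0,0,1],[0,0,0.01,0,0,0,1],[0,0,0.01,0,0,0,1],[0,0,0.01,0,0,0,1]]}}

```text
t: 3.0
tool_pos: [0.5503, -0.3322, 0.0864]
tool_rot: [-180.0, -0.1, -21.9]
force: [2.8, -0.7, -0.1]
finger_gap: 0.198
```

Call:
{"api": "move_arm", "payload": {"deltas": [[-0.027,-0.002,0,0,0,0.042,1],[-0.0535,-0.007,0,0,0,0.083,1],[-0.079,-0.0157,0,0,0,0.125,1],[-0.1033,-0.0277,0,0,0,0.1667,1],[-0.1258,-0.0427,0,0,0,0.2083,1],[-0.146,-0.0605,0,0,0,0.25,1],[-0.164,-0.081,0,0,0,0.292,1],[-0.179,-0.103,0,0,0,0.333,1],[-0.191,-0.1276,0,0,0,0.375,1],[-0.1987,-0.15,0,0,0,0.411,1],[-0.1987,-0.15,0,0,0,0.411,1],[-0.1987,-0.15,0,0,0,0.411,1]]}}

```text
t: 4.2
tool_pos: [0.5117, -0.2671, 0.0863]
tool_rot: [-180.0, 0.0, -95.6]
force: [2.9, 4.8, 2.0]
finger_gap: 0.198
```

```bash
python3 - <<'E'
from bench import monitor
s=monitor.read_state();print(s["qpos"],s["tool_pos"],s["force"],s["ft_torque"])
E
```

```text
[ 21.23076021  29.76155642   2.06744615 107.04909014  -1.5632768
  43.22835586 -71.40278685] [ 0.5116979  -0.26711319  0.08630991] [2.94104575 4.83071244 1.96926709] [ 0.85408266 -0.32583352  0.02835992]
```

Call:
{"api": "move_arm", "payload": {"deltas": [[0,0,0,0,0,0,-0.2],[0,0,0,0,0,0,-0.2],[0,0,0,0,0,0,-0.2],[0,0,0,0,0,0,-0.2],[0,0,-0.75,0,0,0,-0.2],[0,0,-0.75,0,0,0,-0.2],[0,0,-0.75,0,0,0,-0.2],[0,0,-0.75,0,0,0,-0.2],[0,0,-0.75,0,0,0,-1],[0,0,-0.75,0,0,0,-1],[0,0,-0.75,0,0,0,-1]]}}

```text
t: 5.3
tool_pos: [0.5111, -0.2683, 0.3113]
tool_rot: [-180.0, -0.0, -95.8]
force: [-0.1, -0.0, -0.2]
finger_gap: 1.0
```

```bash
python3 - <<'E'
from h import *
from bench import monitor,capture
s=monitor.read_state();print(s["tool_pos"],s["tool_rot"],s["force"],s["qpos"])
for n in("side",):
    p,d=capture(n);np.savez(f"pics/{n}3.npz",p=p,d=d);X=cloud(n,d)
    hsv=cv2.cvtColor(p,cv2.COLOR_RGB2HSV);m=((hsv[...,0]<6)|(hsv[...,0]>174))&(hsv[...,1]>150)&(hsv[...,2]>70)&(d>0)&(abs(X[...,2]-.09)<.02)&(abs(X[...,0]-.53)<.06)&(abs(X[...,1]+.28)<.07)
    Q=X[m];print(n,m.sum(),Q.mean(0) if len(Q) else 0)
    if len(Q)>5:
        v=np.linalg.svd(Q[:,:2]-Q[:,:2].mean(0),full_matrices=0)[2][0];print(v,np.degrees(np.arctan2(*v[::-1])))
        g=Q.mean(0)[:2]-np.array([.5734,-.274]);print("dir from pivot",np.degrees(np.arctan2(g[1],g[0])))
a=p[110:210,240:360,::-1];cv2.imwrite("pics/v3.png",cv2.resize(a,None,fx=5,fy=5,interpolation=cv2.INTER_CUBIC))
c=pose([.5504,-.332,.089],[180,0,-21.8]);c=after(c,[0,0,.01,0,0,0]);c=after(c,[-.1987,-.15,0,0,0,.411]);c=after(c,[0,0,-.75,0,0,0])
print(c[0],c[1].as_euler("xyz",degrees=True))
B=R.from_euler("xyz",[180,-28,-9],degrees=True)*R.from_rotvec([0,0,np.radians(-80)])
a=-B.as_matrix()[:,2];tip=np.array([.4925,-.140,.238]);print(a)
for s in(.134,.034):print(s,tip+(s-.076)*a,row(c,(tip+(s-.076)*a,B)))
E
```

```text
[ 0.51114472 -0.26826607  0.31134852] [-1.79959765e+02 -1.94279651e-02 -9.58327875e+01] [-0.0802656  -0.01226234 -0.24861407] [ 20.31455012  16.16328396   3.26969612  93.76190558  -0.9610424
  70.05810236 -72.05040681]
side 7 [ 0.48651566 -0.25665022  0.09307279]
[-0.3193349  -0.94764193] -108.62270713042264
dir from pivot 168.70724600342623
[ 0.51176451 -0.2680809   0.311     ] [180.     0.   -95.78]
[-0.46369159  0.07344153  0.88294759]
0.134 [ 0.46560589 -0.13574039  0.28921096] [-0.4234, 0.1975, 0.0726, 0.0134, 0.2257, -0.9008]
0.034 [ 0.51197505 -0.14308454  0.2009162 ] [-0.4146, 0.0413, 0.3669, 0.0134, 0.2257, -0.9008]
```

View pics/v3.png

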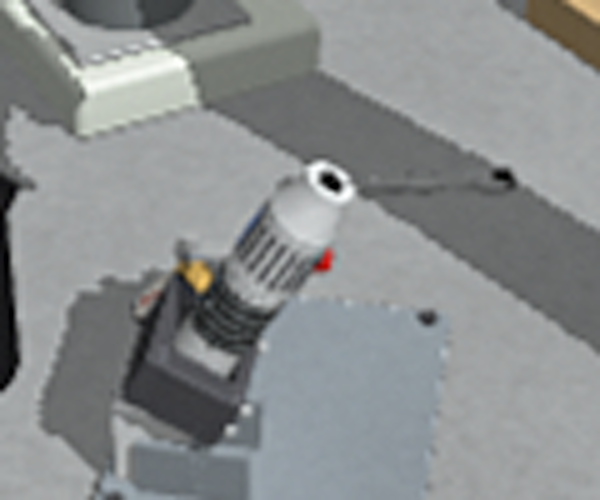

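The red lever end now shows past the driver at (322,262), pointing along the stand's -x, so the valve is shut at about 1.5 rad. Next I'll reorient above the nose.

Call:
{"api": "move_arm", "payload": {"deltas": [[-0.423,0.1975,0,0.0134,0.2257,-0.9008,-1],[-0.423,0.1975,0,0.0134,0.2257,-0.9008,-1],[-0.423,0.1975,0,0.0134,0.2257,-0.9008,-1],[-0.423,0.1975,0,0.0134,0.2257,-0.9008,-1],[-0.423,0.1975,0,0.0134,0.2257,-0.9008,-1],[-0.423,0.1975,0,0.0134,0.2257,-0.9008,-1],[-0.423,0.1975,0,0.0134,0.2257,-0.9008,-1],[-0.423,0.1975,0,0.0134,0.2257,-0.9008,-1],[-0.423,0.1975,0,0.0134,0.2257,-0.9008,-1],[-0.423,0.1975,0,0.0134,0.2257,-0.9008,-1],[-0.423,0.1975,0,0.0134,0.2257,-0.9008,-1],[-0.423,0.1975,0,0.0134,0.2257,-0.9008,-1],[-0.423,0.1975,0,0.0134,0.2257,-0.9008,-1],[-0.423,0.1975,0,0.0134,0.2257,-0.9008,-1],[-0.423,0.1975,0,0.0134,0.2257,-0.9008,-1],[-0.423,0.1975,0,0.0134,0.2257,-0.9008,-1],[-0.423,0.1975,0,0.0134,0.2257,-0.9008,-1],[-0.423,0.1975,0,0.0134,0.2257,-0.9008,-1],[-0.423,0.1975,0,0.0134,0.2257,-0.9008,-1],[-0.423,0.1975,0.0726,0.0134,0.2257,-0.9008,-1]]}}

```text
t: 7.35
tool_pos: [0.4657, -0.1365, 0.29]
tool_rot: [152.2, -4.6, 72.4]
force: [0.8, 0.0, -0.2]
finger_gap: 0.993
```

```bash
python3 - <<'E'
from h import *
from bench import monitor
s=monitor.read_state();print(s["tool_pos"],s["tool_rot"],s["force"],s["qpos"])
c=pose([.51176,-.26808,.311],[180,0,-95.78]);c=after(c,[-0.423,0.1975,0.0726,0.0134,0.2257,-0.9008])
print(c[0],c[1].as_euler("xyz",degrees=True))
m=(s["tool_pos"],R.from_euler("xyz",s["tool_rot"],degrees=True))
B=R.from_euler("xyz",[180,-28,-9],degrees=True)*R.from_rotvec([0,0,np.radians(-80)])
a=-B.as_matrix()[:,2];tip=np.array([.4925,-.140,.238])
for k in (c,m):print([row(k,(tip+(q-.076)*a,B)) for q in(.134,.034)])
E
```

```text
[ 0.46573933 -0.13645395  0.29003903] [152.19627086  -4.61291101  72.36195794] [ 0.82278255  0.02617675 -0.16047753] [  3.09208249  -7.22135185   7.54631801 127.8281369    0.14138224
  31.18986062  81.93335235]
[ 0.46559121 -0.13585816  0.28922   ] [152.36266381  -4.67989152  72.15078124]
[[0.0004, -0.0001, 0.0, -0.0, -0.0, -0.0], [0.0004, -0.0001, 0.3334, -0.0, -0.0, -0.0]]
[[0.0019, -0.0024, 0.0021, 0.0008, -0.0002, 0.0012], [0.0017, -0.0032, 0.3354, 0.0008, -0.0002, 0.0012]]
```

Call:
{"api": "move_arm", "payload": {"deltas": [[0,0,0.08,0,0,0,-1],[0,0,0.16,0,0,0,-1],[0,0,0.22,0,0,0,-1],[0,0,0.28,0,0,0,-1],[0,0,0.31,0,0,0,-1],[0,0,0.333,0,0,0,-1],[0,0,0.333,0,0,0,-1],[0,0,0.333,0,0,0,-1]]}}

```text
t: 8.15
tool_pos: [0.5114, -0.1433, 0.2014]
tool_rot: [152.4, -4.7, 72.1]
force: [-0.3, 0.6, -0.9]
finger_gap: 1.001
```

```bash
python3 - <<'E'
from h import *
from bench import monitor,capture
s=monitor.read_state();print(s["tool_pos"],s["tool_rot"],s["force"],s["qpos"])
p,d=capture("top");q,d2=capture("side")
f=lambda z:cv2.resize(z[...,::-1],(400,400),interpolation=cv2.INTER_CUBIC)
cv2.imwrite("pics/v4.png",np.hstack([f(p[190:270,300:380]),f(q[110:190,265:345])]))
E
```

```text
[ 0.51142019 -0.14329827  0.20136904] [152.36495327  -4.67838634  72.08912924] [-0.33813048  0.64923773 -0.88312916] [  3.21962657   5.58918176   8.32113357 129.70900129  -6.42308446
  16.87445835  87.92338825]
```

View pics/v4.png

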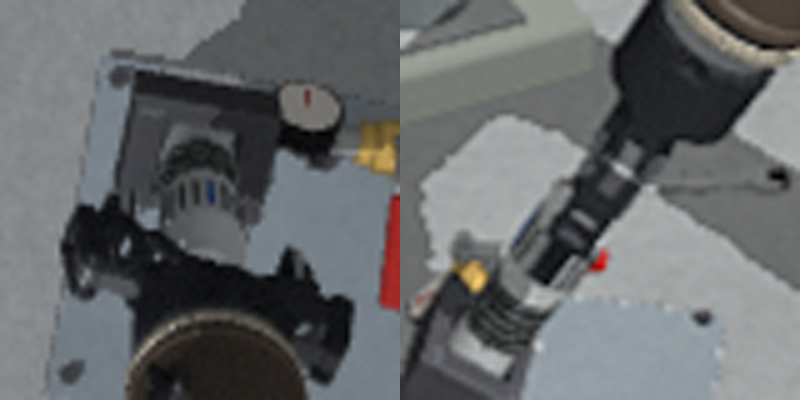

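The jaws sit on both sides of the skirt, in line with the axis: in the left crop the fingers are at (95,260) and (320,320), and in the right crop the finger lies along the skirt at (575,225). Closing.

Call:
{"api": "move_arm", "payload": {"deltas": [[0,0,0,0,0,0,1],[0,0,0,0,0,0,1],[0,0,0,0,0,0,1],[0,0,0,0,0,0,1],[0,0,0,0,0,0,1],[0,0,0,0,0,0,1],[0,0,0,0,0,0,1]]}}

```text
t: 8.95
tool_pos: [0.5117, -0.143, 0.2018]
tool_rot: [152.3, -4.7, 72.1]
force: [-3.3, 1.5, 6.3]
finger_gap: 0.498
```

```bash
python3 - <<'E'
from h import *
from bench import monitor
s=monitor.read_state();print(s["tool_pos"],s["tool_rot"],s["force"],s["ft_torque"],s["finger_gap"]*85)
A=R.from_euler("xyz",s["tool_rot"],degrees=True);print("tool force",A.inv().apply(s["force"]),A.inv().apply(s["ft_torque"]))
E
```

```text
[ 0.51168247 -0.14303535  0.20176002] [152.3231465   -4.69672336  72.12019481] [-3.27944563  1.51982781  6.29686271] [0.2639708  0.72658832 0.05975899] 42.30821354791031
tool force [ 0.9536855  -0.27892446 -7.19220448] [0.7748397  0.02320565 0.01634761]
```

Call:
{"api": "move_arm", "payload": {"deltas": [[0,0,-0.0013,0,0,0.033,1],[0,0,-0.0027,0,0,0.067,1],[0,0,-0.004,0,0,0.1,1],[0,0,-0.0053,0,0,0.133,1],[0,0,-0.0066,0,0,0.167,1],[0,0,-0.0066,0,0,0.167,1]]}}

```text
t: 9.55
tool_pos: [0.5107, -0.143, 0.203]
tool_rot: [157.9, -17.6, 44.3]
force: [-0.6, 0.1, -1.0]
finger_gap: 0.5
```

```bash
cat > st.py <<'E'
from h import *
from bench import monitor
s=monitor.read_state();A=R.from_euler("xyz",s["tool_rot"],degrees=True)
print(s["t"],s["tool_pos"],s["tool_rot"],s["finger_gap"]*85);print("q",s["qpos"].round(1),"tool F",A.inv().apply(s["force"]).round(2),"T",A.inv().apply(s["ft_torque"]).round(3))
E
python3 st.py
```

```text
9.55 [ 0.51067592 -0.14300231  0.20298885] [157.88365439 -17.63440717  44.25788356] 42.46491482427332
q [ -1.8   5.2  13.7 130.   -8.1  17.1  59.5] tool F [-0.6  -0.76  0.58] T [ 0.235 -0.449  0.195]
```

Call:
{"api": "move_arm", "payload": {"deltas": [[0,0,-0.0015,0,0,0.038,1],[0,0,-0.003,0,0,0.076,1],[0,0,-0.0046,0,0,0.115,1],[0,0,-0.0061,0,0,0.153,1],[0,0,-0.0076,0,0,0.191,1],[0,0,-0.0092,0,0,0.229,1],[0,0,-0.0107,0,0,0.267,1],[0,0,-0.0122,0,0,0.306,1],[0,0,-0.0137,0,0,0.344,1],[0,0,-0.0153,0,0,0.382,1],[0,0,-0.0168,0,0,0.42,1],[0,0,-0.0183,0,0,0.458,1],[0,0,-0.0198,0,0,0.496,1],[0,0,-0.0214,0,0,0.535,1],[0,0,-0.0229,0,0,0.573,1],[0,0,-0.0244,0,0,0.611,1],[0,0,-0.0244,0,0,0.611,1]]}}

```text
t: 11.25
tool_pos: [0.507, -0.1423, 0.2093]
tool_rot: [-155.3, -13.6, -72.0]
force: [-0.6, -0.2, -0.6]
finger_gap: 0.5
```

```bash
python3 st.py
```

```text
11.25 [ 0.50704353 -0.142271    0.2093119 ] [-155.29662123  -13.56262528  -71.99537715] 42.46772248980531
q [-18.6   3.9  31.5 130.8 -11.6  18.2 -46.5] tool F [-0.13  0.78  0.25] T [-0.659 -0.28   0.037]
```

Call:
{"api": "move_arm", "payload": {"deltas": [[0,0,-0.005,0,0,0.01,1],[0,0,-0.012,0,0,0.02,1],[0,0,-0.02,0,0,0.03,1],[0,0,-0.02,0,0,0.03,1]]}}

```text
t: 11.65
tool_pos: [0.5042, -0.142, 0.2147]
tool_rot: [-154.2, -11.3, -76.8]
force: [-0.3, 0.3, -0.8]
finger_gap: 0.497
```

```bash
python3 st.py
```

```text
11.65 [ 0.50423397 -0.14202339  0.21468982] [-154.24589607  -11.34934333  -76.83595746] 42.21110153925486
q [-19.9   2.9  32.7 130.8  -9.6  19.  -53.7] tool F [-0.52  0.5   0.53] T [-0.628 -0.243 -0.017]
```

Call:
{"api": "move_arm", "payload": {"deltas": [[0,0,-0.02,0,0,0,1],[0,0,-0.045,0,0,0,1],[0,0,-0.07,0,0,0,1],[0,0,-0.1,0,0,0,1],[0,0,-0.13,0,0,0,1],[0,0,-0.16,0,0,0,1],[0,0,-0.2,0,0,0,1],[0,0,-0.25,0,0,0,1],[0,0,-0.3,0,0,0,1],[0,0,-0.35,0,0,0,1],[0,0,-0.35,0,0,0,1]]}}

```text
t: 12.75
tool_pos: [0.4559, -0.1345, 0.3089]
tool_rot: [-154.1, -11.4, -76.9]
force: [-0.2, -0.3, -1.8]
finger_gap: 0.497
```

```bash
python3 st.py; python3 - <<'E'
from h import *
from bench import capture
p,d=capture("top");q,d2=capture("side");np.savez("pics/side5.npz",p=q,d=d2);np.savez("pics/top5.npz",p=p,d=d)
f=lambda z:cv2.resize(z[...,::-1],(400,400),interpolation=cv2.INTER_CUBIC)
cv2.imwrite("pics/v5.png",np.hstack([f(p[180:280,290:390]),f(q[80:200,260:380])]))
E
```

```text
12.75 [ 0.45592715 -0.13445967  0.30889934] [-154.06336642  -11.35967409  -76.90680288] 42.28739938092536
q [-19.  -12.6  25.9 128.   10.4  35.5 -73.5] tool F [-0.1   1.05  1.48] T [-0.566 -0.273 -0.034]
```

View pics/v5.png

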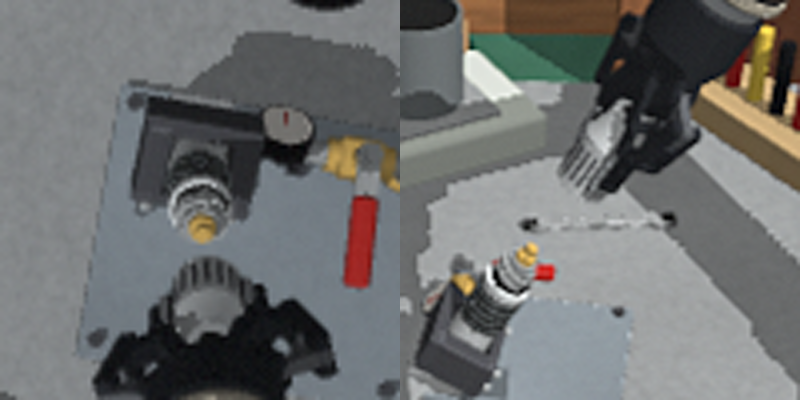

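The nose is off and held. The bare spindle shows at (200,230) in the left crop, and the ribbed open end points down at (590,175) in the right crop. The lever at (360,240) lies along the stand's x axis, so it is shut.

```bash
python3 - <<'E'
from h import *
from bench import monitor
s=monitor.read_state();c=(s["tool_pos"],R.from_euler("xyz",s["tool_rot"],degrees=True))
for n in("side","top"):
    X=cloud(n,load(n,5)[1])[load(n,5)[1]>0];L=c[1].inv().apply(X-c[0]);r=np.hypot(L[:,0],L[:,1])
    m=(r<.026)&(L[:,2]>-.01)&(L[:,2]<.06);print(n,m.sum(),np.histogram(L[m,2],np.arange(-.01,.062,.004))[0])
t=[(np.array([.539,.223,z]),R.from_euler("xyz",[180,0,6.45],degrees=True)) for z in(.28,.06)]
print(row(c,t[0]),np.degrees((c[1].inv()*t[0][1]).magnitude()))
E
```

```text
side 163 [17 15 10 15 11 14 14 17 24 17  9  0  0  0  0  0  0]
top 139 [17 15 13 20 13 11 10  9 14 12  4  1  0  0  0  0  0]
[-1.0943, -0.5402, 0.1212, -0.0713, -0.1534, -0.4393] 84.7346528379121
```

Call:
{"api": "move_arm", "payload": {"deltas": [[-0.15,-0.08,0,-0.0143,-0.0307,-0.088,1],[-0.3,-0.17,0,-0.0285,-0.0614,-0.1757,1],[-0.45,-0.25,0,-0.0428,-0.092,-0.2636,1],[-0.6,-0.33,0.02,-0.057,-0.1227,-0.3514,1],[-0.75,-0.42,0.05,-0.0713,-0.1534,-0.4393,1],[-0.95,-0.5,0.1,-0.0713,-0.1534,-0.4393,1],[-0.95,-0.5,0.1,-0.0713,-0.1534,-0.4393,1],[-0.95,-0.5,0.1,-0.0713,-0.1534,-0.4393,1],[-0.95,-0.5,0.1,-0.0713,-0.1534,-0.4393,1],[-0.95,-0.5,0.1,-0.0713,-0.1534,-0.4393,1],[-0.95,-0.5,0.1,-0.0713,-0.1534,-0.4393,1],[-0.95,-0.5,0.1,-0.0713,-0.1534,-0.4393,1],[-0.95,-0.5,0.1,-0.0713,-0.1534,-0.4393,1],[-0.95,-0.5,0.1,-0.0713,-0.1534,-0.4393,1]]}}

```text
t: 14.25
tool_pos: [0.5357, 0.1784, 0.2894]
tool_rot: [-179.9, -0.0, 6.2]
force: [-0.4, -0.4, -1.8]
finger_gap: 0.502
```

```bash
python3 st.py; python3 - <<'E'
from h import *
from bench import monitor
s=monitor.read_state();c=(s["tool_pos"],R.from_euler("xyz",s["tool_rot"],degrees=True))
for z in(.28,.06,.04,.037): print(row(c,(np.array([.539,.223,z]),R.from_euler("xyz",[180,0,6.45],degrees=True))))
E
```

```text
14.25 [0.53570097 0.17836698 0.28938431] [-1.79920464e+02 -2.43797416e-02  6.24570538e+00] 42.65612077819994
q [-33.4  15.7  12.7  97.8  -3.8  66.8 -13.4] tool F [-0.48  0.34  1.8 ] T [-0.041 -0.027  0.033]
[0.0271, -0.1467, 0.0315, -0.0004, -0.0001, -0.0011]
[0.0268, -0.1456, 0.7648, -0.0004, -0.0001, -0.0011]
[0.0268, -0.1455, 0.8315, -0.0004, -0.0001, -0.0011]
[0.0268, -0.1455, 0.8415, -0.0004, -0.0001, -0.0011]
```

Call:
{"api": "move_arm", "payload": {"deltas": [[0.027,-0.146,0.1,0,0,-0.001,1],[0.027,-0.146,0.2,0,0,-0.001,1],[0.027,-0.146,0.32,0,0,-0.001,1],[0.027,-0.146,0.44,0,0,-0.001,1],[0.027,-0.146,0.55,0,0,-0.001,1],[0.027,-0.146,0.64,0,0,-0.001,1],[0.027,-0.146,0.7,0,0,-0.001,1],[0.027,-0.146,0.74,0,0,-0.001,1],[0.027,-0.146,0.75,0,0,-0.001,1],[0.027,-0.146,0.75,0,0,-0.001,1],[0.027,-0.146,0.75,0,0,-0.001,1]]}}

```text
t: 15.35
tool_pos: [0.5398, 0.2235, 0.0655]
tool_rot: [-179.9, -0.1, 6.5]
force: [-0.2, 0.0, -1.6]
finger_gap: 0.498
```

```bash
python3 st.py; python3 - <<'E'
from h import *
from bench import capture
p,d=capture("side");np.savez("pics/side6.npz",p=p,d=d)
cv2.imwrite("pics/v6.png",cv2.resize(p[220:345,220:360,::-1],None,fx=4,fy=4,interpolation=cv2.INTER_CUBIC))
E
```

```text
15.35 [0.53981638 0.22347782 0.06554545] [-1.79901286e+02 -9.18010786e-02  6.49571583e+00] 42.36123278462386
q [-33.9  32.2   9.1 107.2  -7.4  41.1 -14.2] tool F [-0.16 -0.03  1.6 ] T [0.025 0.022 0.006]
```

View pics/v6.png

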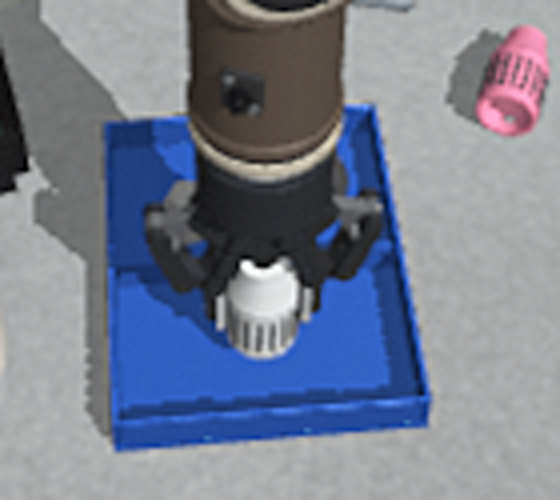

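The nose hangs upright over the centre of the empty half, skirt down at (262,345). I'll lower it slowly.

Call:
{"api": "move_arm", "payload": {"deltas": [[0,0,0.025,0,0,0,1],[0,0,0.05,0,0,0,1],[0,0,0.07,0,0,0,1],[0,0,0.082,0,0,0,1],[0,0,0.085,0,0,0,1],[0,0,0.085,0,0,0,1]]}}

```text
t: 16.0
tool_pos: [0.539, 0.2231, 0.0386]
tool_rot: [-180.0, 0.0, 6.5]
force: [0.1, 1.2, -1.7]
finger_gap: 0.5
```

Call:
{"api": "move_arm", "payload": {"deltas": [[0,0,0.003,0,0,0,1],[0,0,0.006,0,0,0,1],[0,0,0.006,0,0,0,1]]}}

```text
t: 16.3
tool_pos: [0.5394, 0.2232, 0.0379]
tool_rot: [-179.9, -0.0, 6.5]
force: [-2.5, -1.0, 4.2]
finger_gap: 0.497
```

Contact felt: the vertical force went from -1.7 to +4.2 N. Releasing and retreating.

Call:
{"api": "move_arm", "payload": {"deltas": [[0,0,0,0,0,0,-0.1],[0,0,0,0,0,0,-0.3],[0,0,0,0,0,0,-0.5],[0,0,0,0,0,0,-0.5],[0,0,0,0,0,0,-0.5],[0,0,-0.03,0,0,0,-0.5],[0,0,-0.1,0,0,0,-0.5],[0,0,-0.2,0,0,0,-0.5],[0,0,-0.35,0,0,0,-0.5],[0,0,-0.5,0,0,0,-0.5],[0,0,-0.65,0,0,0,-0.5],[0,0,-0.75,0,0,0,-0.5],[0,0,-0.75,0,0,0,-0.5]]}}

```text
t: 17.6
tool_pos: [0.5412, 0.2237, 0.268]
tool_rot: [-179.7, -0.5, 6.5]
force: [0.6, -0.3, -0.0]
finger_gap: 0.747
```

```bash
python3 st.py; python3 - <<'E'
from h import *
from bench import capture
p,d=capture("side");q,d2=capture("top")
cv2.imwrite("pics/v7.png",p[90:390,:,::-1][:, 100:500].repeat(2,0).repeat(2,1))
X=cloud("side",d)[d>0];a=np.radians(6.45);L=(X-[.539,.223,.004])@np.array([[np.cos(a),-np.sin(a),0],[np.sin(a),np.cos(a),0],[0,0,1]])
m=(abs(L[:,0])<.05)&(abs(L[:,1])<.05)&(L[:,2]>.012)&(L[:,2]<.09)
print(m.sum(),L[m].min(0),L[m].max(0),L[m&(L[:,2]>.072)].mean(0),L[m&(L[:,2]<.045)][:,0].min(),L[m&(L[:,2]<.045)][:,0].max())
E
```

```text
17.6 [0.54123446 0.22366191 0.26797766] [-179.74136576   -0.46752981    6.48608351] 63.5096682002032
q [-36.3  18.6  11.8  96.9  -4.2  64.4 -16.8] tool F [0.53 0.38 0.02] T [-0.029  0.007  0.05 ]
408 [-0.01805844 -0.01357444  0.01214958] [0.02397436 0.02485823 0.08104793] [0.00241016 0.00323122 0.07686955] -0.01771786693668198 0.023974360140744472
```

View pics/v7.png

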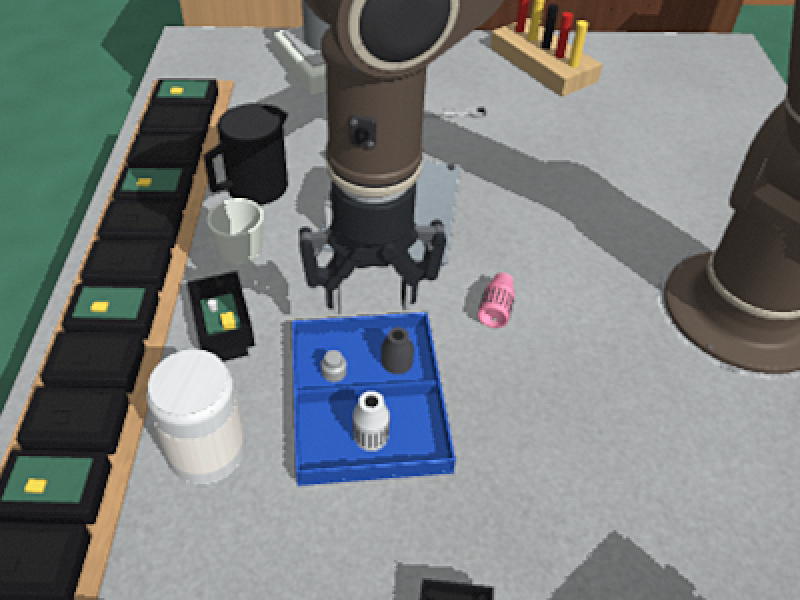

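The nose stands upright in the empty half at (370,425), with the gripper well clear above it and the bystanders unmoved. Handing in.

```bash
python3 -c "
from bench import order
print(order.close_job())"
```

```text
the job is handed in; nothing more can be done
None
```

The job is handed in after about 18 s of robot time: the air valve is shut and the nose housing stands open skirt down in the tray's empty half. No verdict was reported.

- **Valve:** I gripped the lever and swung it about 74° clockwise, from a start roughly 13° off fully open. That makes it about 1.5 rad by my measurements. The pictures show the lever pointing along the stand's -x. The depth check rested on only 7 red pixels and agreed within a few degrees.
- **Nose:** I turned it about 145° clockwise, raising the tool with the thread, then drew it straight off along the axis. Wrist force stayed under about 3 N at the checks during unscrewing and drawing off, and the picture shows the bare spindle.
- **Placing:** Touchdown force was about 6 N. Afterwards the nose's tip measured 77 mm above the tray floor, 2–3 mm off the spot centre. It stands upright, with the gripper about 23 cm above the tray.

In the last side picture the other items look undisturbed, though the raised arm hid part of the stand. No check failed. The only disagreements were of 2–4 mm, between measured and expected tool positions and between the two cameras.

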